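# Mount a toroidal transformer on its chassis stud

## Robot

A 6-joint arm with a two-finger parallel gripper is mounted at the origin on the work surface. World frame = base frame: x ahead of the robot, y to its left, z up, the work surface at z = 0. Lengths are in m, angles in rad, forces in N, time in s.
With the tool pointing down it reaches from about 0.35 to 0.85 m from the base axis. Payload 8.1 kg.
Tool frame: the origin (TCP) lies between the finger pads; the fingertips stand 11 mm ahead of it and the grasp point (between the pads) lies 8 mm behind it; y points along the fingers, x is the direction in which the jaws open and shut, and the axes are right-handed (so a half turn about y gives the same grasp; the last joint's range is limited). The gripper opens to 93 mm and grips with 3 to 60 N. Pads are 15 mm wide; open, the fingers measure 128 mm over their backs; the gripper's body (75 mm by 188 mm) begins 65 mm behind the grasp point.
Start: joints at [-1.383, 0.13, 1.488, -0, 1.523, -0.085], TCP at [0.162, -0.578, 0.23] pointing down, gripper open.
Joint ranges: [-2.96, 2.96], [-0.89, 2.26], [0.02, 2.5], [-1.34, 4.48], [0, 2.73], [-2.66, 2.66]. Speed limits (rad/s): [2.39, 2.39, 2.79, 3.14, 3.14, 3.14].

## Interface

Orientations are given as a rotation vector (axis times angle).
In Python, from plant import readout, optics, robot gives the robot as it stands.
- The arm moves only by the shell command python3 -m creep 'ROWS' [FORCE]. ROWS is JSON, a list that holds one entry, the list of rows, each a list of 7 numbers: the closure, from 0 (fully open) to 1 (shut), then the shift along the tool's x, y, z in cm, then the turn, a rotation vector about the tool's x, y, z in degrees. In form: [[[grip, x, y, z, wx, wy, wz], ...]]. A call has exactly 8 rows; each row shifts and turns the pose as measured when the row begins, along the tool's axes as they then stand; what a row does not reach is not made up. A row lasts 1/10 s, in which the tool goes at most 50 mm and 8.59 degrees, less where a joint would pass 70% of its speed; a pose out of reach is approached as far as the arm can. A call is refused whole if a number of a shift passes 5 or a number of a turn 8.59, either way. A call with a gripper value outside its range is refused whole. The fingers move at their own pace and stop on an object; FORCE is the grip in N (left out, the last holds). Time passes only in rows, so rows that do not move let the fingers close, or fill a call up. It gives the time, the measured TCP pose, the force and the opening at its end, in the units of the state.
- readout.read_state(): the state, without advancing time (a new reading comes with each control period).
- optics.read_camera(name): name is "scene" or "side" or "wrist"; returns a dict with "frame" (420x560x3 uint8, red, green, blue), "depth" (420x560 float32, m along the optical axis (not along the pixel's ray), 0 where there is no reading), "intrinsics" (3x3 intrinsics, pixels), "R" (3x3) and "t" (3): a world point X has camera coordinates R X + t. Camera axes: x right, y down, z forward; pixel columns grow to the right and rows downward; lengths in m; the calibration is good to about 2 mm. A picture is of the moment at which its call begins.
- robot.close_job(): hands the job in, once; it reports no verdict.
The state is a dict: "t": time; "q": joint angles; "dq": joint speeds; "joint_torque": joint torques, N m; "tool_pos": TCP position; "orientation": TCP orientation; "force": force on the tool from outside, world axes, zero at the start; "wrist_torque": the same for the moment, N m; "opening": finger opening in m.
Only numpy, scipy, OpenCV 4.12 (cv2) and the standard library are available. Lean on these libraries where they do the work, as an engineer would, in place of code of your own. Each camera call takes 0.05 s, during which the arm holds its last target. There are 200 camera calls.

## Task

Mount the ring-shaped transformer on the upright stud of the aluminium chassis panel: thread onto the stud first the larger brown insulating washer, then the transformer, then the smaller brown washer, and last the steel clamping cap with its narrow hub upwards, so that each lies flat on the one below. Set every part down by hand rather than letting it fall, and leave the circuit board, the red bin and the screwdriver where they are.

Things in the scene. Friction and masses are not known exactly. Their poses are not given: they have to be found in the camera images.
- stud_foot (a point): Foot of the upright brass stud (8 mm diameter, 54 mm high, tapered tip) on the flat top of the fixed aluminium panel, 20 mm above the table. z up; x, y along the edges of the 130 (x) by 110 mm (y) panel, whose middle is 10 mm to +x of the stud. A green terminal block, 14 mm high, 60 mm long in y, stands 61 to 73 mm to +x of the stud; the rest of the panel is clear.
- large_washer_mid (a point): Centre of the larger brown hard-paper insulating washer, half-way up: 66 mm outside diameter, 24 mm hole, 6 mm thick, lying flat on the table, about 30 g. z along its axis.
- transformer_mid (a point): Centre of the toroidal transformer, half-way up: a tan, tape-wound ring 62 mm outside diameter, 28 mm hole, 26 mm high, lying flat on the table, 0.25 to 0.42 kg. z along its axis; both faces are alike.
- small_washer_mid (a point): Centre of the smaller brown hard-paper insulating washer, half-way up: 44 mm outside diameter, 24 mm hole, 6 mm thick, lying flat on the table, about 15 g. z along its axis.
- cap_mid (a point): Centre of the steel clamping cap, half-way up its 14 mm height: a round flange 40 mm in diameter and 4 mm thick with a hub 30 mm in diameter and 10 mm high on top of it, a 20 mm hole right through; it stands flange down, hub up, on the table, about 70 g. z along its axis, towards the hub.
- board: Green circuit board with parts on it, 80 by 100 mm, 22 mm high, loose on the table: leave it alone. Origin: centre of its underside.
- bin: Red open bin of nuts, 100 by 80 mm, 45 mm high, loose on the table: leave it alone. Origin: centre of its underside.
- driver: Screwdriver with an orange handle, lying on the table along its own x axis: leave it alone. Origin: underside, near its middle.

How it is judged:
By the outcome, as a careful person would: the job done as asked, in the order asked, and still so for the second after the job is handed in, with the robot touching nothing.
It also fails if it takes over 109 s, if anything falls off the work surface, if the arm or the gripper's body presses on something with over 40 N, if the wrist force passes 120 N, or if a joint passes its speed limit or range.

## Working session

There is one attempt and no reset: what is moved stays moved. The work goes in short steps, Python scripts to look and compute and a shell command to move; the robot and the scene stay as the last step left them, time stands still between calls to the robot, and variables do not carry over. Pictures are saved under pics/ and viewed, about 12 in all and at most 16, crops included, and the job is handed in when it is done.

```bash
ls; mkdir -p pics; cat > h.py <<'E'
import numpy as np, cv2, sys
sys.path.insert(0,'.')
from plant import readout, optics, robot
from scipy.spatial.transform import Rotation as Ro
def pic(name,fn,crop=None,scale=1):
    c=optics.read_camera(name); np.savez('pics/'+fn+'.npz',**c)
    im=c['frame'][:,:,::-1]
    if crop: x0,y0,x1,y1=crop; im=im[y0:y1,x0:x1]
    if scale!=1: im=cv2.resize(im,None,fx=scale,fy=scale,interpolation=cv2.INTER_CUBIC)
    cv2.imwrite('pics/'+fn+'.png',im); return c
def world(c,u,v,z=None):
    K=c['intrinsics'];R=c['R'];t=c['t']
    ray=R.T@(np.linalg.inv(K)@np.array([u,v,1.0])); o=-R.T@t
    s=(z-o[2])/ray[2] if z is not None else c['depth'][int(v),int(u)]
    return o+s*ray
def cloud(c):
    h,w=c['depth'].shape; u,v=np.meshgrid(np.arange(w),np.arange(h))
    d=c['depth']; P=np.stack([u*d,v*d,d],-1)@np.linalg.inv(c['intrinsics']).T
    return (P-c['t'])@c['R']
def st():
    s=readout.read_state(); print(round(s['t'],2),'pos',np.round(s['tool_pos'],4),'F',np.round(s['force'],1),'open',round(s['opening'],4)); 
    print('R',np.round(Ro.from_rotvec(s['orientation']).as_matrix(),3).tolist(),'q',np.round(s['q'],2)); return s
E
python3 - <<'E'
from h import *
st()
for n in('scene','side'):
    c=pic(n,n+'0',scale=1.4); print(n,-c['R'].T@c['t'])
E
```

```text
pics
0.0 pos [ 0.1616 -0.5773  0.2286] F [-0.3 -0.2 -0.6] open 0.0932
R [[0.269, -0.0, 0.963], [-0.963, 0.002, 0.269], [-0.002, -1.0, 0.0]] q [-1.38  0.13  1.49  0.    1.52 -0.09]
scene [1.54245289 0.34648761 0.72786991]
side [0.23235013 0.44778313 0.69060777]
```

View pics/scene0.png

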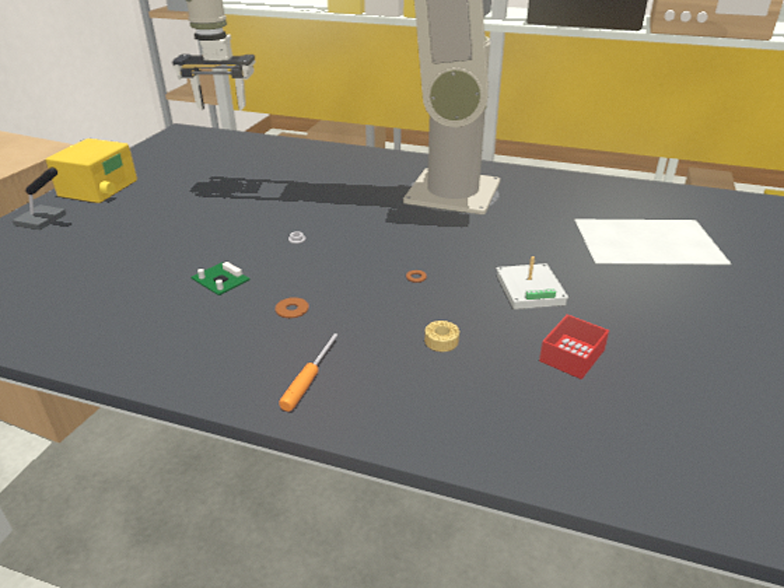

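View pics/side0.png

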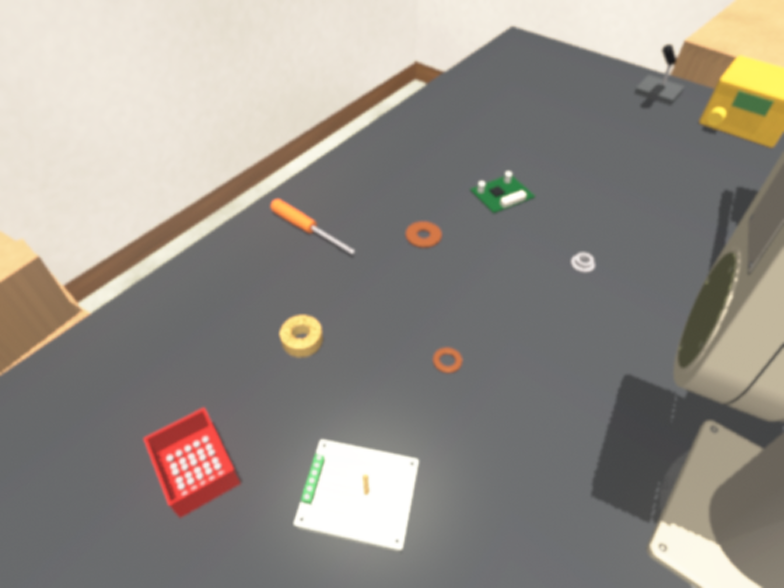

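Scene (784-px view): cap (297,237), large washer (292,308), small washer (416,276), transformer (442,333), stud tip (532,259), board (220,278), bin (574,346), driver (310,372). Side: large washer (424,234), small (447,359), transformer (301,332), cap (583,261), stud (366,485).

```bash
python3 - <<'E'
from h import *
guess={'large':((424,234),(292,308),.006),'small':((447,359),(416,276),.006),'trans':((301,330),(442,330),.026),'cap':((583,260),(297,236),.010)}
for k,(s,sc,z) in guess.items():
    for n,p in(('side',s),('scene',sc)):
        c=np.load(f'pics/{n}0.npz'); u,v=p[0]/1.4,p[1]/1.4
        w=world(c,u,v,z)
        P=cloud(c).reshape(-1,3); m=(np.hypot(*(P[:,:2]-w[:2]).T)<.06)&(P[:,2]>max(.003,z*.6))&(P[:,2]<.05)
        Q=P[m]; print(k,n,np.round(w,4),len(Q),'minEnclosing',np.round(cv2.minEnclosingCircle(Q[:,:2].astype(np.float32))[0],4),'r',round(cv2.minEnclosingCircle(Q[:,:2].astype(np.float32))[1],4),'ztop',np.round(np.percentile(Q[:,2],[50,95]),4))
for n,cor in(('side',[(321,440),(418,459),(403,549),(296,524)]),('scene',[(497,268),(549,264),(567,302),(513,307)])):
    c=np.load(f'pics/{n}0.npz'); W=[world(c,a/1.4,b/1.4,.02) for a,b in cor]
    W=np.array(W)[:,:2]; print(n,np.round(W,4).tolist(),'mid',W.mean(0),np.linalg.norm(np.diff(W,axis=0),axis=1))
c=np.load('pics/side0.npz');print('stud foot side',world(c,367/1.4,494/1.4,.02),'tip',world(c,365/1.4,476/1.4,.074))
print('green',world(c,308/1.4,500/1.4,.02),world(c,320/1.4,458/1.4,.034))
c=np.load('pics/scene0.npz');print('stud foot scene',world(c,530/1.4,280/1.4,.02),'tip',world(c,532.5/1.4,257/1.4,.074))
P=cloud(c).reshape(-1,3); 
for n in('side','scene'):
    P=cloud(np.load(f'pics/{n}0.npz')).reshape(-1,3); m=(np.hypot(P[:,0]-.47,P[:,1]-.1)<.3)&(P[:,2]>.045)&(P[:,2]<.08)&(np.hypot(*P[:,:2].T)<.6);print(n,m.sum(),P[m].mean(0) if m.any() else 0)
E
```

```text
large side [ 0.6291 -0.17    0.006 ] 338 minEnclosing [ 0.6286 -0.1691] r 0.0569 ztop [0.0067 0.0089]
large scene [ 0.6411 -0.1661  0.006 ] 212 minEnclosing [ 0.6437 -0.16  ] r 0.0452 ztop [0.0059 0.0082]
small side [0.4434 0.0301 0.006 ] 225 minEnclosing [0.444  0.0342] r 0.0578 ztop [0.0063 0.0086]
small scene [0.4527 0.0328 0.006 ] 56 minEnclosing [0.4331 0.0217] r 0.0378 ztop [0.0057 0.0078]
trans side [0.6404 0.1358 0.026 ] 545 minEnclosing [0.6407 0.1382] r 0.0313 ztop [0.0265 0.0285]
trans scene [0.6438 0.1391 0.026 ] 319 minEnclosing [0.6446 0.1365] r 0.0328 ztop [0.0248 0.0275]
cap side [ 0.3722 -0.2841  0.01  ] 107 minEnclosing [ 0.372  -0.2834] r 0.0179 ztop [0.0126 0.0163]
cap scene [ 0.378  -0.2807  0.01  ] 46 minEnclosing [ 0.3757 -0.2836] r 0.016 ztop [0.0111 0.0149]
side [[0.4976, 0.2469], [0.3822, 0.1891], [0.3319, 0.2877], [0.4484, 0.344]] mid [0.41502149 0.26693645] [0.12911872 0.11066791 0.12941194]
scene [[0.3904, 0.1931], [0.3398, 0.2958], [0.473, 0.3465], [0.5226, 0.2491]] mid [0.43146524 0.27112487] [0.11444968 0.1425221  0.10925345]
stud foot side [0.40493719 0.26435287 0.02      ] tip [0.40611307 0.26448158 0.074     ]
green [0.456797   0.31459096 0.02      ] [0.47661191 0.26978557 0.034     ]
stud foot scene [0.4158261  0.26635506 0.02      ] tip [0.41448197 0.2648699  0.074     ]
side 50 [0.40675149 0.26470089 0.06348795]
scene 25 [0.41208566 0.26249818 0.0597987 ]
```

```bash
python3 -m creep '[[[0,-1.7,0.4,3.5,0,0,0],[0,-1.7,0.4,3.5,0,0,0],[0,-1.7,0.4,3.5,0,0,0],[0,-1.7,0.4,3.5,0,0,0],[0,-1.7,0.4,3.5,0,0,0],[0,-1.7,0.4,3.5,0,0,0],[0,-1.7,0.4,3.5,0,0,0],[0,-1.7,0.4,3.5,0,0,0]]]' 20; cat >> h.py <<'E'
def go(x,y,z,ang=None):
    s=st(); R=Ro.from_rotvec(s['orientation']).as_matrix()
    d=R.T@(np.array([x,y,z])-s['tool_pos'])*100
    print('shift cm',np.round(d,2),'tilt: tool y',np.round(R[:,1],4))
E
python3 -c "
from h import *
go(.63,-.168,.15)"
```

```text
t: 0.9
tool_pos: [0.3976, -0.3654, 0.192]
orientation: [-1.32, 1.018, -1.007]
force: [0.7, -0.6, -0.4]
opening: 0.0929
0.9 pos [ 0.3976 -0.3654  0.192 ] F [ 0.7 -0.6 -0.4] open 0.0929
R [[0.261, -0.004, 0.965], [-0.965, 0.005, 0.261], [-0.006, -1.0, -0.002]] q [-0.84 -0.    1.7   0.    1.45  0.47]
shift cm [-12.98   4.21  27.59] tilt: tool y [-0.0038  0.0054 -1.    ]
```

```bash
python3 -m creep '[[[0,-1.9,0.7,4,0,0,0],[0,-1.9,0.7,4,0,0,0],[0,-1.9,0.7,4,0,0,0],[0,-1.9,0.7,4,0,0,0],[0,-1.9,0.7,4,0,0,0],[0,-1.9,0.7,4,0,0,0],[0,-1.6,0,3.5,0,0,0],[0,0,0,0,0,0,0]]]'
python3 -c "
from h import *
go(.63,-.168,.15)
c=pic('wrist','w1',scale=1.4); print(-c['R'].T@c['t'],c['R'])"
```

```text
t: 1.7
tool_pos: [0.6375, -0.153, 0.1433]
orientation: [-1.323, 1.02, -1.0]
force: [-0.2, 0.4, 0.6]
opening: 0.0932
1.7 pos [ 0.6375 -0.153   0.1433] F [-0.2  0.4  0.6] open 0.0932
R [[0.264, -0.009, 0.964], [-0.964, 0.008, 0.264], [-0.01, -1.0, -0.006]] q [-0.32  0.34  1.4   0.01  1.41  0.99]
shift cm [ 1.24 -0.67 -1.12] tilt: tool y [-0.009   0.0084 -0.9999]
[ 0.71643356 -0.13218548  0.2989888 ] [[ 0.26433122 -0.96437938 -0.01007034]
 [-0.9207893  -0.25546144  0.2947652 ]
 [-0.28683806 -0.06864299 -0.95551665]]
```

View pics/w1.png

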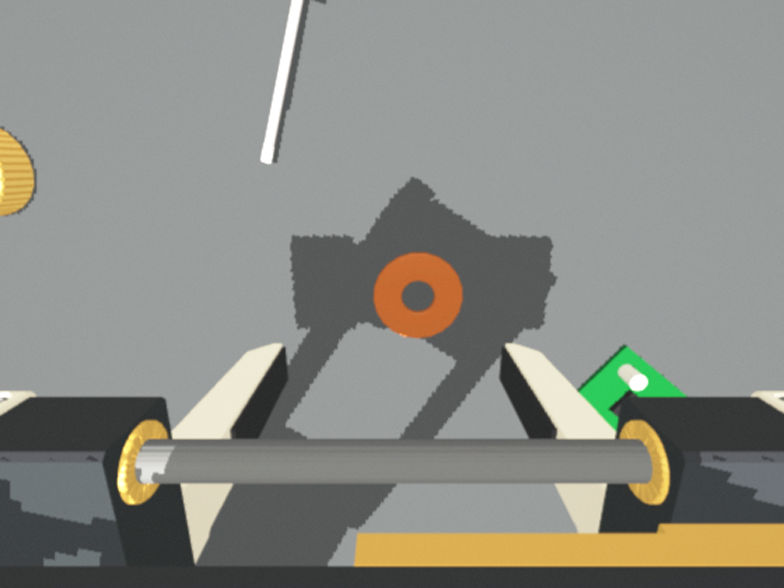

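The washer is at (418,295), r≈44 px, between the fingers; the driver blade tip (268,160) and board corner (600,385) are off to the sides.

```bash
cat >> h.py <<'E'
def blob(c,u,v,z,h=(4,20),r=130,smin=120):
    """centre/radius of the coloured blob near full-res pixel u,v, on plane z"""
    hsv=cv2.cvtColor(c['frame'],cv2.COLOR_RGB2HSV)
    m=cv2.inRange(hsv,(h[0],smin,60),(h[1],255,255)); k=np.zeros_like(m); cv2.circle(k,(int(u),int(v)),r,255,-1)
    cs,_=cv2.findContours(m&k,cv2.RETR_EXTERNAL,cv2.CHAIN_APPROX_NONE)
    a=max(cs,key=cv2.contourArea)[:,0]
    W=np.array([world(c,p[0],p[1],z)[:2] for p in a],np.float32)
    (e,ax,_)=cv2.fitEllipse(W); print('ellipse',np.round(e,4),np.round(ax,4),'circle',np.round(cv2.minEnclosingCircle(W)[0],4)); return e
E
python3 -c "
from h import *
c=np.load('pics/w1.npz'); c=dict(c)
blob(c,418/1.4,295/1.4,.006,r=45)
print(world(c,268/1.4,160/1.4,.004), world(c,580/1.4,390/1.4,.01))
go(.63,-.168,.05)"
```

```text
ellipse [ 0.633  -0.1704] [0.0644 0.065 ] circle [ 0.6328 -0.1707]
[ 0.69724793 -0.04714058  0.004     ] [ 0.59444239 -0.31243625  0.01      ]
1.75 pos [ 0.6359 -0.1544  0.1429] F [-1.1  1.  -0.5] open 0.0927
R [[0.264, -0.011, 0.965], [-0.965, 0.008, 0.264], [-0.01, -1.0, -0.008]] q [-0.32  0.34  1.41  0.    1.41  0.98]
shift cm [ 1.25  9.28 -0.85] tilt: tool y [-0.0107  0.0078 -0.9999]
```

```bash
python3 -m creep '[[[0,0.5,0,-0.3,0.5,0,-0.6],[0,0.5,1.5,-0.3,0,0,0],[0,0.4,2.5,-0.2,0,0,0],[0,0,2.5,0,0,0,0],[0,0,2.2,0,0,0,0],[0,0,1.3,0,0,0,0],[0,0,0.5,0,0,0,0],[0,0,0,0,0,0,0]]]'
cat >> h.py <<'E'
def go(x,y,z):
    s=st(); R=Ro.from_rotvec(s['orientation']).as_matrix()
    d=R.T@(np.array([x,y,z])-s['tool_pos'])*100
    w=np.degrees(np.cross([0,1,0],R.T@[0,0,-1]))
    print('shift cm',np.round(d,2),'level deg',np.round(w,2))
E
python3 -c "
from h import *
go(.632,-.170,.0125)"
```

```text
t: 2.55
tool_pos: [0.6243, -0.1806, 0.0305]
orientation: [-1.322, 1.018, -1.019]
force: [-0.0, -0.1, -0.6]
opening: 0.0927
2.55 pos [ 0.6243 -0.1806  0.0305] F [-0.  -0.1 -0.6] open 0.0927
R [[0.254, -0.001, 0.967], [-0.967, -0.003, 0.254], [0.002, -1.0, -0.002]] q [-0.36  0.43  1.51 -0.    1.2   0.96]
shift cm [-0.83  1.8   1.01] level deg [ 0.09 -0.    0.13]
```

```bash
python3 -m creep '[[[0,-0.4,0,0.5,0,0,0],[0,-0.4,0.3,0.5,0,0,0],[0,0,0.6,0,0,0,0],[0,0,0.4,0,0,0,0],[0,0,0.3,0,0,0,0],[0,0,0,0,0,0,0],[0,0,0,0,0,0,0],[0,0,0,0,0,0,0]]]'
python3 -c "
from h import *
go(.632,-.170,.0125)"
```

```text
t: 3.35
tool_pos: [0.6357, -0.1702, 0.0175]
orientation: [-1.321, 1.012, -1.024]
force: [-0.3, 0.2, 0.4]
opening: 0.0928
3.35 pos [ 0.6357 -0.1702  0.0175] F [-0.3  0.2  0.4] open 0.0928
R [[0.255, 0.005, 0.967], [-0.967, -0.005, 0.255], [0.006, -1.0, 0.004]] q [-0.34  0.46  1.5  -0.    1.18  0.98]
shift cm [-0.11  0.5  -0.35] level deg [-0.23  0.    0.34]
```

```bash
python3 -m creep '[[[0,0,0.3,-0.3,-0.2,0,0.3],[0,0,0.2,0,0,0,0],[0,0,0,0,0,0,0],[1,0,0,0,0,0,0],[1,0,0,0,0,0,0],[1,0,0,0,0,0,0],[1,0,0,0,0,0,0],[1,0,0,0,0,0,0]]]' 20
python3 -c "
from h import *
go(.632,-.170,.0125)"
```

```text
t: 4.15
tool_pos: [0.6326, -0.1714, 0.0124]
orientation: [-1.32, 1.017, -1.019]
force: [-0.1, -0.9, 0.7]
opening: 0.064
4.15 pos [ 0.6326 -0.1714  0.0124] F [-0.1 -0.9  0.7] open 0.064
R [[0.254, 0.001, 0.967], [-0.967, -0.0, 0.254], [0.001, -1.0, 0.001]] q [-0.34  0.47  1.5  -0.    1.18  0.97]
shift cm [-0.15 -0.01 -0.02] level deg [-0.04  0.    0.03]
```

```bash
python3 -m creep '[[[1,0,-0.5,0,0,0,0],[1,0,-2,0,0,0,0],[1,0,-4,0,0,0,0],[1,-0.5,-4,0,0,0,0],[1,-3,-2,-0.5,0,0,0],[1,-4,0,-1,0,0,0],[1,-4,0,-1,0,0,0],[1,-4,0,-1,0,0,0]]]'
python3 -c "
from h import *
go(.406,.264,.13)"
```

```text
t: 4.95
tool_pos: [0.5594, -0.0307, 0.1455]
orientation: [-1.315, 1.019, -1.026]
force: [0.2, 0.3, 0.6]
opening: 0.0642
4.95 pos [ 0.5594 -0.0307  0.1455] F [0.2 0.3 0.6] open 0.0642
R [[0.248, 0.005, 0.969], [-0.969, -0.001, 0.248], [0.002, -1.0, 0.004]] q [-0.15  0.07  1.7  -0.    1.36  1.17]
shift cm [-32.35   1.45  -7.57] level deg [-0.25  0.    0.12]
```

```bash
python3 -m creep '[[[1,-4.2,0,-1,0,0,0],[1,-4.2,0,-1,0,0,0],[1,-4.2,0,-1,0,0,0],[1,-4.2,0,-1,0,0,0],[1,-4.2,0,-1,0,0,0],[1,-4.2,0,-1,0,0,0],[1,-4.2,0,-1,-0.2,0,0.1],[1,-1.5,0,0,0,0,0]]]'
python3 -c "
from h import *
go(.406,.264,.13)
c=pic('wrist','w2'); pic('side','s2')
a=cv2.imread('pics/w2.png'); b=cv2.imread('pics/s2.png')[250:420,150:370]
cv2.imwrite('pics/m2.png',np.vstack([cv2.resize(a,(480,360)),cv2.resize(b,(311,240)) if 0 else cv2.copyMakeBorder(cv2.resize(b,(311,240)),0,0,0,169,cv2.BORDER_CONSTANT)]))"
```

```text
t: 5.75
tool_pos: [0.4076, 0.2638, 0.1499]
orientation: [-1.309, 1.017, -1.026]
force: [0.4, -0.1, -1.3]
opening: 0.0641
5.75 pos [0.4076 0.2638 0.1499] F [ 0.4 -0.1 -1.3] open 0.0641
R [[0.248, 0.01, 0.969], [-0.969, 0.003, 0.248], [-0.001, -1.0, 0.01]] q [ 0.47 -0.14  1.91 -0.    1.37  1.79]
shift cm [-0.06  1.99 -0.17] level deg [-0.58  0.   -0.04]
```

View pics/m2.png

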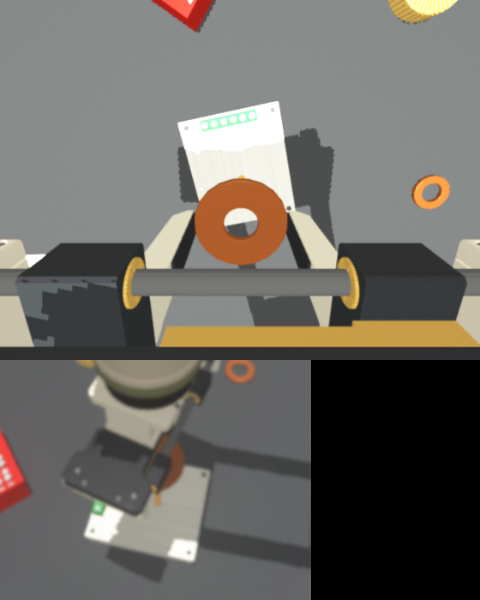

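The washer is held between the pads (centre ≈(241,222) of 480-wide view); the stud tip is just visible above its rim at (242,178).

```bash
python3 -c "
from h import *
c=dict(np.load('pics/w2.npz')); k=560/480
e=blob(c,241*k,222*k,.145,r=75)
print('tip',world(c,241.5*k,178*k,.074),'panel corners',[np.round(world(c,a*k,b*k,.02)[:2],4).tolist() for a,b in((178,122),(278,101),(296,211))])
P=cloud(c); 
for du,dv in((-35,0),(35,0),(0,-33),(0,33),(25,25),(-25,-25)): print(np.round(P[int((222+dv)*k),int((241+du)*k)],4))
"
```

```text
ellipse [0.4086 0.2649] [0.0639 0.0644] circle [0.4089 0.2646]
tip [0.42132351 0.26732249 0.074     ] panel corners [[0.4511, 0.3465], [0.4993, 0.2469], [0.3831, 0.1894]]
[0.4034 0.2885 0.1443]
[0.4155 0.2413 0.1443]
[0.4333 0.2711 0.1451]
[0.3843 0.2585 0.1439]
[0.3955 0.2431 0.145 ]
[0.4234 0.2858 0.1439]
```

```bash
python3 -m creep '[[[1,0,0,-0.2,-0.5,0,0],[1,0,1,0,0,0,0],[1,0,2,0,0,0,0],[1,0,2,0,0,0,0],[1,0,2,0,0,0,0],[1,0,2,0,0,0,0],[1,0,1,0,0,0,0],[1,0,0,0,0,0,0]]]'
python3 -c "
from h import *
go(.406,.264,.034)"
```

```text
t: 6.65
tool_pos: [0.4105, 0.2555, 0.0445]
orientation: [-1.313, 1.028, -1.031]
force: [-0.6, 5.9, -1.8]
opening: 0.0642
6.65 pos [0.4105 0.2555 0.0445] F [-0.6  5.9 -1.8] open 0.0642
R [[0.239, 0.002, 0.971], [-0.971, -0.0, 0.239], [0.001, -1.0, 0.002]] q [ 0.45 -0.01  1.99 -0.    1.16  1.78]
shift cm [-0.94  1.04 -0.23] level deg [-0.13  0.    0.05]
```

```bash
python3 -m creep '[[[1,-0.5,0,-0.2,0,0,0],[1,-0.4,0,0,0,0,0],[1,0,0,0,0,0,0],[1,0,0,0,0,0,0],[1,0,0,0,0,0,0],[1,0,0,0,0,0,0],[1,0,0,0,0,0,0],[1,0,0,0,0,0,0]]]'
python3 -c "
from h import *
go(.407,.264,.034)"
```

```text
t: 7.45
tool_pos: [0.409, 0.2649, 0.0484]
orientation: [-1.307, 1.025, -1.033]
force: [0.6, -0.1, 0.3]
opening: 0.0641
7.45 pos [0.409  0.2649 0.0484] F [ 0.6 -0.1  0.3] open 0.0641
R [[0.239, 0.008, 0.971], [-0.971, 0.002, 0.239], [0.0, -1.0, 0.008]] q [ 0.47 -0.01  1.98 -0.    1.16  1.8 ]
shift cm [ 0.04  1.44 -0.22] level deg [-0.46  0.    0.02]
```

```bash
python3 -m creep '[[[1,0,0.2,-0.2,-0.3,0,0],[1,0,0.2,0,0,0,0],[1,0,0.2,0,0,0,0],[1,0,0.2,0,0,0,0],[1,0,0.2,0,0,0,0],[1,0,0.1,0,0,0,0],[1,0,0.1,0,0,0,0],[1,0,0,0,0,0,0]]]'
python3 -c "
from h import *
go(.407,.264,.033)"
```

```text
t: 8.25
tool_pos: [0.4064, 0.264, 0.0346]
orientation: [-1.313, 1.029, -1.031]
force: [0.4, -0.7, -0.5]
opening: 0.0642
8.25 pos [0.4064 0.264  0.0346] F [ 0.4 -0.7 -0.5] open 0.0642
R [[0.238, 0.001, 0.971], [-0.971, -0.0, 0.238], [0.001, -1.0, 0.001]] q [ 0.47  0.01  1.99 -0.    1.14  1.8 ]
shift cm [0.02 0.16 0.06] level deg [-0.05  0.    0.04]
```

```bash
python3 -m creep '[[[1,0,0.1,0,0,0,0],[1,0,0.1,0,0,0,0],[1,0,0.05,0,0,0,0],[1,0,0.05,0,0,0,0],[1,0,0,0,0,0,0],[1,0,0,0,0,0,0],[1,0,0,0,0,0,0],[1,0,0,0,0,0,0]]]'
python3 -c "
from h import *
go(.407,.264,.033)"
```

```text
t: 9.05
tool_pos: [0.4069, 0.2643, 0.0324]
orientation: [-1.312, 1.029, -1.031]
force: [-0.4, -0.6, -1.2]
opening: 0.0642
9.05 pos [0.4069 0.2643 0.0324] F [-0.4 -0.6 -1.2] open 0.0642
R [[0.239, 0.002, 0.971], [-0.971, -0.0, 0.239], [0.0, -1.0, 0.002]] q [ 0.47  0.01  1.99 -0.    1.14  1.8 ]
shift cm [ 0.03 -0.06  0.01] level deg [-0.11  0.    0.03]
```

```bash
python3 -m creep '[[[1,0,0.1,0,0,0,0],[1,0,0,0,0,0,0],[1,0,0.1,0,0,0,0],[1,0,0,0,0,0,0],[1,0,0,0,0,0,0],[1,0,0,0,0,0,0],[1,0,0,0,0,0,0],[1,0,0,0,0,0,0]]]'
python3 -c "
from h import *
go(.407,.264,.033)"
```

```text
t: 9.85
tool_pos: [0.4076, 0.2646, 0.0323]
orientation: [-1.312, 1.028, -1.031]
force: [-0.7, -0.2, 2.4]
opening: 0.0641
9.85 pos [0.4076 0.2646 0.0323] F [-0.7 -0.2  2.4] open 0.0641
R [[0.239, 0.003, 0.971], [-0.971, 0.0, 0.239], [0.0, -1.0, 0.003]] q [ 0.47  0.02  1.99 -0.    1.13  1.8 ]
shift cm [ 0.05 -0.07 -0.07] level deg [-0.16  0.    0.02]
```

```bash
python3 -m creep '[[[0.2,0,0,0,0,0,0],[0,0,0,0,0,0,0],[0,0,-0.1,0,0,0,0],[0,0,-1,0,0,0,0],[0,0,-3,0,0,0,0],[0,0,-4,0,0,0,0],[0,0,-3,0,0,0,0],[0,0.5,0,1,0,0,0]]]'
python3 -m creep '[[[0,2.8,0,3.1,0,0,0],[0,2.8,0,3.1,0,0,0],[0,2.8,0,3.1,0,0,0],[0,2.8,0,3.1,0,0,0],[0,2.8,0,3.1,0,0,0],[0,2.8,0,3.1,0,0,0],[0,0,0,0,0,0,0],[0,0,0,0,0,0,0]]]'
python3 -c "
from h import *
go(.641,.137,.13)
c=pic('wrist','w3',scale=1.4); pic('side','s3',crop=(180,270,330,410),scale=3)"
```

```text
t: 10.65
tool_pos: [0.4161, 0.2615, 0.1477]
orientation: [-1.316, 1.03, -1.03]
force: [0.3, -0.3, 0.0]
opening: 0.0929
t: 11.45
tool_pos: [0.6474, 0.1364, 0.1452]
orientation: [-1.315, 1.029, -1.028]
force: [-0.3, 0.7, -0.2]
opening: 0.0929
11.45 pos [0.6474 0.1364 0.1452] F [-0.3  0.7 -0.2] open 0.0929
R [[0.241, -0.001, 0.971], [-0.971, -0.0, 0.241], [0.0, -1.0, -0.001]] q [ 0.13  0.34  1.4  -0.    1.4   1.46]
shift cm [-0.22  1.52 -0.6 ] level deg [ 0.05 -0.    0.  ]
```

View pics/w3.png

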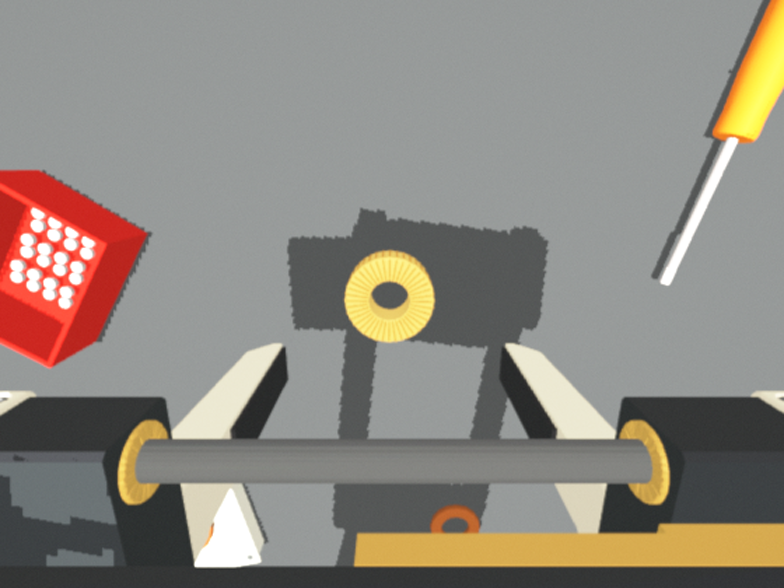

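View pics/s3.png

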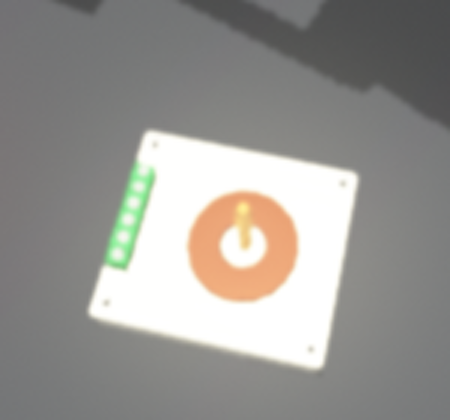

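The large washer lies flat and centred round the stud. The transformer's top is at (389,297) in the wrist view; bin (75,270) is far off the left finger.

```bash
python3 -c "
from h import *
c=dict(np.load('pics/w3.npz')); print(world(c,389.5/1.4,297/1.4,.026),'L/R',world(c,344.5/1.4,298/1.4,.026),world(c,434.5/1.4,298/1.4,.026)); P=cloud(c); 
Q=P.reshape(-1,3); m=(np.hypot(Q[:,0]-.641,Q[:,1]-.137)<.05)&(Q[:,2]>.02)&(Q[:,2]<.04); print(np.round(cv2.minEnclosingCircle(Q[m][:,:2].astype(np.float32)),4) if 0 else cv2.minEnclosingCircle(Q[m][:,:2].astype(np.float32)), np.median(Q[m][:,2]))
c=dict(np.load('pics/s3.npz')); print('washer in side',blob(c,180+81,270+82,.026,r=25,smin=60))
go(.641,.137,.02)"
```

```text
[0.64300804 0.13853144 0.026     ] L/R [0.63483984 0.16843562 0.026     ] [0.64977789 0.10828055 0.026     ]
((0.6410143375396729, 0.13869787752628326), 0.03137308359146118) 0.026950204490247258
ellipse [0.4075 0.2655] [0.061 0.062] circle [0.4075 0.2655]
washer in side (0.4074501693248749, 0.26548290252685547)
11.55 pos [0.6465 0.137  0.1456] F [-0.1  0.2  0.1] open 0.0931
R [[0.242, -0.0, 0.97], [-0.97, -0.0, 0.242], [0.0, -1.0, -0.001]] q [ 0.13  0.34  1.4  -0.    1.4   1.46]
shift cm [-0.14 12.56 -0.53] level deg [ 0.03 -0.    0.02]
```

```bash
python3 -m creep '[[[0,-0.3,0.5,-0.4,0,0,0],[0,-0.1,2,0,0,0,0],[0,-0.1,2.5,0,0,0,0],[0,-0.1,2.5,0,0,0,0],[0,-0.1,1.5,0,0,0,0],[0,0,0.5,0,0,0,0],[0,0,0,0,0,0,0],[0,0,0,0,0,0,0]]]'
python3 -c "
from h import *
go(.642,.1385,.014)"
```

```text
t: 12.35
tool_pos: [0.636, 0.1498, 0.0514]
orientation: [-1.315, 1.018, -1.023]
force: [0.3, -0.8, -0.0]
opening: 0.0931
12.35 pos [0.636  0.1498 0.0514] F [ 0.3 -0.8 -0. ] open 0.0931
R [[0.25, 0.004, 0.968], [-0.968, 0.001, 0.25], [-0.0, -1.0, 0.004]] q [0.15 0.41 1.49 0.   1.23 1.47]
shift cm [1.25 3.74 0.28] level deg [-0.25  0.   -0.01]
```

```bash
python3 -m creep '[[[0,0.6,0,0.2,-0.2,0,0],[0,0.5,0.5,0.1,0,0,0],[0,0,1,0,0,0,0],[0,0,0.8,0,0,0,0],[0,0,0.4,0,0,0,0],[0,0,0.2,0,0,0,0],[0,0,0,0,0,0,0],[0,0,0,0,0,0,0]]]'
python3 -c "
from h import *
go(.642,.1385,.014)"
```

```text
t: 13.15
tool_pos: [0.6446, 0.1387, 0.0229]
orientation: [-1.314, 1.018, -1.024]
force: [-0.4, -0.7, -0.2]
opening: 0.0932
13.15 pos [0.6446 0.1387 0.0229] F [-0.4 -0.7 -0.2] open 0.0932
R [[0.249, 0.005, 0.968], [-0.968, 0.001, 0.249], [0.0, -1.0, 0.005]] q [0.13 0.46 1.49 0.   1.19 1.45]
shift cm [-0.05  0.89 -0.26] level deg [-0.3   0.    0.02]
```

```bash
python3 -m creep '[[[0,0,0.4,-0.2,-0.2,0,0],[0,0,0.3,0,0,0,0],[0,0,0.1,0,0,0,0],[1,0,0,0,0,0,0],[1,0,0,0,0,0,0],[1,0,0,0,0,0,0],[1,0,0,0,0,0,0],[1,0,0,0,0,0,0]]]' 40
python3 -c "
from h import *
go(.642,.1385,.014)"
```

```text
t: 13.95
tool_pos: [0.6431, 0.1385, 0.0151]
orientation: [-1.316, 1.019, -1.023]
force: [0.2, -0.7, 0.3]
opening: 0.0619
13.95 pos [0.6431 0.1385 0.0151] F [ 0.2 -0.7  0.3] open 0.0619
R [[0.25, 0.003, 0.968], [-0.968, 0.0, 0.25], [0.001, -1.0, 0.003]] q [ 0.13  0.47  1.49 -0.    1.18  1.45]
shift cm [-0.02  0.11 -0.1 ] level deg [-0.16  0.    0.03]
```

```bash
python3 -m creep '[[[1,0,-0.3,0,0,0,0],[1,0,-1.5,0,0,0,0],[1,0,-3,0,0,0,0],[1,0,-4,0,0,0,0],[1,0,-3,0,0,0,0],[1,-1,-1,-1.2,0,0,0],[1,-2,0,-2.2,0,0,0],[1,-3,0,-3,0,0,0]]]'
python3 -c "
from h import *
go(.407,.264,.14)"
```

```text
t: 14.75
tool_pos: [0.5662, 0.1786, 0.1533]
orientation: [-1.314, 1.022, -1.027]
force: [-0.8, 1.5, -2.6]
opening: 0.0621
14.75 pos [0.5662 0.1786 0.1533] F [-0.8  1.5 -2.6] open 0.0621
R [[0.245, 0.004, 0.97], [-0.97, -0.0, 0.245], [0.001, -1.0, 0.004]] q [ 0.22  0.16  1.6  -0.    1.38  1.54]
shift cm [-12.18   1.26 -13.35] level deg [-0.22  0.    0.07]
```

```bash
python3 -m creep '[[[1,-2.4,0,-2.7,0,0,0],[1,-2.4,0,-2.7,-0.2,0,0],[1,-2.4,0,-2.7,0,0,0],[1,-2.4,0,-2.7,0,0,0],[1,-1.5,0,-1.6,0,0,0],[1,-0.6,0,-0.5,0,0,0],[1,0,0,0,0,0,0],[1,0,0,0,0,0,0]]]'
python3 -c "
from h import *
go(.407,.264,.14)
c=pic('wrist','w4'); P=cloud(c).reshape(-1,3); s=readout.read_state()['tool_pos']
m=(np.hypot(P[:,0]-s[0],P[:,1]-s[1])<.036)&(abs(P[:,2]-s[2]-.011)<.006); print(m.sum(),cv2.minEnclosingCircle(P[m][:,:2].astype(np.float32)),np.median(P[m][:,2]),P[m].mean(0))"
```

```text
t: 15.55
tool_pos: [0.4045, 0.2653, 0.1616]
orientation: [-1.309, 1.017, -1.025]
force: [0.0, 0.4, -2.6]
opening: 0.0618
15.55 pos [0.4045 0.2653 0.1616] F [ 0.   0.4 -2.6] open 0.0618
R [[0.248, 0.009, 0.969], [-0.969, 0.004, 0.248], [-0.001, -1.0, 0.009]] q [ 0.48 -0.16  1.9  -0.    1.39  1.8 ]
shift cm [0.19 2.16 0.19] level deg [-0.54  0.   -0.08]
7319 ((0.40838003158569336, 0.2661113440990448), 0.03529973700642586) 0.17358964090944065 [0.40790652 0.26692628 0.17325784]
```

```bash
python3 -m creep '[[[1,0.1,0.5,0.1,-0.5,0,0],[1,0,1.5,0,0,0,0],[1,0,1.5,0,0,0,0],[1,0,1.5,0,0,0,0],[1,0,1,0,0,0,0],[1,0,0.3,0,0,0,0],[1,0,0,0,0,0,0],[1,0,0,0,0,0,0]]]'
python3 -c "
from h import *
go(.407,.264,.041)"
```

```text
t: 16.4
tool_pos: [0.4086, 0.2608, 0.0907]
orientation: [-1.319, 1.03, -1.026]
force: [0.5, -0.1, -2.6]
opening: 0.0621
16.4 pos [0.4086 0.2608 0.0907] F [ 0.5 -0.1 -2.6] open 0.0621
R [[0.241, -0.004, 0.97], [-0.97, -0.002, 0.241], [0.0, -1.0, -0.005]] q [ 0.46 -0.06  1.95  0.    1.26  1.79]
shift cm [-0.36  4.97 -0.06] level deg [ 0.26 -0.    0.03]
```

```bash
python3 -m creep '[[[1,-0.3,0.3,-0.1,0.2,0,0],[1,0,0.9,0,0,0,0],[1,0,1,0,0,0,0],[1,0,0.8,0,0,0,0],[1,0,0.5,0,0,0,0],[1,0,0.3,0,0,0,0],[1,0,0,0,0,0,0],[1,0,0,0,0,0,0]]]'
python3 -c "
from h import *
go(.407,.264,.041)"
```

```text
t: 17.2
tool_pos: [0.4077, 0.2643, 0.0507]
orientation: [-1.313, 1.026, -1.028]
force: [0.2, 0.1, -3.3]
opening: 0.0619
17.2 pos [0.4077 0.2643 0.0507] F [ 0.2  0.1 -3.3] open 0.0619
R [[0.242, 0.002, 0.97], [-0.97, 0.001, 0.242], [-0.0, -1.0, 0.002]] q [ 0.47 -0.01  1.98 -0.    1.17  1.8 ]
shift cm [ 0.02  0.97 -0.07] level deg [-0.1   0.   -0.01]
```

```bash
python3 -m creep '[[[1,0,0.3,-0.1,0,0,0],[1,0,0.3,0,0,0,0],[1,0,0.1,0,0,0,0],[1,0,0.1,0,0,0,0],[1,0,0.1,0,0,0,0],[1,0,0,0,0,0,0],[1,0,0,0,0,0,0],[1,0,0,0,0,0,0]]]'
python3 -c "
from h import *
go(.407,.264,.041)"
```

```text
t: 18.0
tool_pos: [0.4075, 0.2645, 0.042]
orientation: [-1.311, 1.025, -1.028]
force: [0.2, 0.1, -2.9]
opening: 0.0622
18.0 pos [0.4075 0.2645 0.042 ] F [ 0.2  0.1 -2.9] open 0.0622
R [[0.242, 0.003, 0.97], [-0.97, 0.002, 0.242], [-0.001, -1.0, 0.004]] q [ 0.47 -0.    1.99 -0.    1.15  1.8 ]
shift cm [ 0.03  0.1  -0.06] level deg [-0.21  0.   -0.04]
```

```bash
python3 -m creep '[[[1,0,0.1,-0.1,-0.2,0,0],[1,0,0.1,0,0,0,0],[1,0,0,0,0,0,0],[1,0,0.1,0,0,0,0],[1,0,0,0,0,0,0],[1,0,0,0,0,0,0],[1,0,0,0,0,0,0],[1,0,0,0,0,0,0]]]'
python3 -c "
from h import *
go(.407,.264,.041)"
```

```text
t: 18.8
tool_pos: [0.4072, 0.2647, 0.041]
orientation: [-1.314, 1.027, -1.027]
force: [-1.6, -0.2, 0.8]
opening: 0.0625
18.8 pos [0.4072 0.2647 0.041 ] F [-1.6 -0.2  0.8] open 0.0625
R [[0.242, 0.001, 0.97], [-0.97, 0.001, 0.242], [-0.001, -1.0, 0.001]] q [0.47 0.   1.98 0.   1.15 1.8 ]
shift cm [ 0.06  0.   -0.03] level deg [-0.05  0.   -0.05]
```

```bash
python3 -m creep '[[[1,0,0.05,0,0,0,0],[0.2,0,0,0,0,0,0],[0,0,0,0,0,0,0],[0,0,-0.3,0,0,0,0],[0,0,-2,0,0,0,0],[0,0,-4,0,0,0,0],[0,0,-4,0,0,0,0],[0,0.5,-1,0,0,0,0]]]' 20
python3 -m creep '[[[0,2,0,-0.2,0,0,0],[0,4,0,-0.3,0,0,0],[0,4,0,-0.3,0,0,0],[0,4,0,-0.3,0,0,0],[0,4,0,-0.3,0,0,0],[0,3,0,-0.3,0,0,0],[0,1,0,0,0,0,0],[0,0,0,0,0,0,0]]]'
python3 -c "
from h import *
go(.444,.031,.13)
c=pic('wrist','w5',scale=1.); pic('side','s5',crop=(180,270,330,410),scale=3)
a=cv2.imread('pics/w5.png'); b=cv2.resize(cv2.imread('pics/s5.png'),(225,210)); cv2.imwrite('pics/m5.png',np.hstack([a,cv2.copyMakeBorder(b,0,210,0,0,cv2.BORDER_CONSTANT)]))"
```

```text
t: 19.6
tool_pos: [0.4068, 0.2591, 0.1556]
orientation: [-1.318, 1.029, -1.026]
force: [1.1, 0.6, 0.2]
opening: 0.093
t: 20.4
tool_pos: [0.4466, 0.0344, 0.1576]
orientation: [-1.312, 1.023, -1.027]
force: [1.2, -0.3, 0.4]
opening: 0.0928
20.4 pos [0.4466 0.0344 0.1576] F [ 1.2 -0.3  0.4] open 0.0928
R [[0.244, 0.004, 0.97], [-0.97, 0.002, 0.244], [-0.001, -1.0, 0.005]] q [-0.04 -0.25  1.99  0.    1.4   1.28]
shift cm [ 0.27  2.76 -0.34] level deg [-0.27  0.   -0.05]
```

View pics/m5.png

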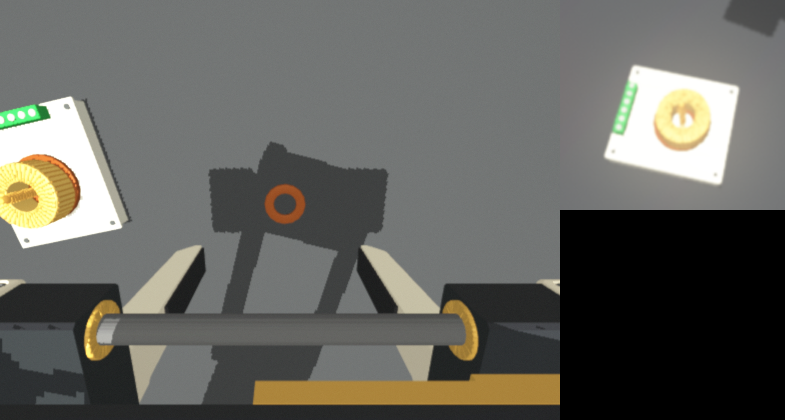

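The transformer sits flat on the washer with the stud in its hole. Small washer is at (285,204) in the wrist view.

```bash
python3 -c "
from h import *
c=dict(np.load('pics/w5.npz')); e=blob(c,285,204,.006,r=30)
c=dict(np.load('pics/s5.npz')); P=cloud(c).reshape(-1,3); m=(np.hypot(P[:,0]-.407,P[:,1]-.264)<.045)&(P[:,2]>.047)&(P[:,2]<.058); print('trans',cv2.minEnclosingCircle(P[m][:,:2].astype(np.float32)),np.median(P[m][:,2]))
go(e[0],e[1],.0125)"
```

```text
ellipse [0.4439 0.0305] [0.0425 0.0431] circle [0.444  0.0303]
trans ((0.405663400888443, 0.2643283009529114), 0.031399477273225784) 0.05257404033552292
20.5 pos [0.4463 0.0359 0.1575] F [-0.1 -0.2 -0.5] open 0.0936
R [[0.246, 0.004, 0.969], [-0.969, 0.002, 0.246], [-0.001, -1.0, 0.004]] q [-0.04 -0.25  1.99  0.    1.4   1.29]
shift cm [ 0.48 14.5  -0.43] level deg [-0.26  0.   -0.07]
```

```bash
python3 -m creep '[[[0,0.4,1,-0.3,-0.3,0,0],[0,0,2.5,0,0,0,0],[0,0,3,0,0,0,0],[0,0,3,0,0,0,0],[0,0,2,0,0,0,0],[0,0,0.5,0,0,0,0],[0,0,0,0,0,0,0],[0,0,0,0,0,0,0]]]'
python3 -c "
from h import *
go(.444,.0305,.0125)"
```

```text
t: 21.3
tool_pos: [0.442, 0.0391, 0.0309]
orientation: [-1.322, 1.017, -1.011]
force: [0.8, -0.2, 0.3]
opening: 0.0932
21.3 pos [0.442  0.0391 0.0309] F [ 0.8 -0.2  0.3] open 0.0932
R [[0.259, -0.003, 0.966], [-0.966, 0.002, 0.259], [-0.003, -1.0, -0.003]] q [-0.03 -0.09  2.1   0.    1.14  1.28]
shift cm [ 0.89  1.84 -0.02] level deg [ 0.14  0.   -0.17]
```

```bash
python3 -m creep '[[[0,0.5,0,0,0.1,0,-0.2],[0,0.4,0.5,0,0,0,0],[0,0,0.6,0,0,0,0],[0,0,0.4,0,0,0,0],[0,0,0.2,0,0,0,0],[0,0,0,0,0,0,0],[0,0,0,0,0,0,0],[0,0,0,0,0,0,0]]]'
python3 -c "
from h import *
go(.444,.0305,.0125)"
```

```text
t: 22.1
tool_pos: [0.4478, 0.0295, 0.0161]
orientation: [-1.319, 1.009, -1.019]
force: [0.4, -0.2, 0.9]
opening: 0.0931
22.1 pos [0.4478 0.0295 0.0161] F [ 0.4 -0.2  0.9] open 0.0931
R [[0.259, 0.006, 0.966], [-0.966, -0.001, 0.259], [0.003, -1.0, 0.006]] q [-0.05 -0.06  2.1  -0.    1.1   1.26]
shift cm [-0.2   0.36 -0.35] level deg [-0.33  0.    0.16]
```

```bash
python3 -m creep '[[[0,-0.2,0.2,-0.3,-0.3,0,0.1],[0,0,0.2,0,0,0,0],[0,0,0,0,0,0,0],[1,0,0,0,0,0,0],[1,0,0,0,0,0,0],[1,0,0,0,0,0,0],[1,0,0,0,0,0,0],[1,0,0,0,0,0,0]]]' 15
python3 -c "
from h import *
go(.407,.264,.14)"
```

```text
t: 22.9
tool_pos: [0.4444, 0.0309, 0.0121]
orientation: [-1.322, 1.013, -1.015]
force: [-0.5, -0.3, 0.3]
opening: 0.0575
22.9 pos [0.4444 0.0309 0.0121] F [-0.5 -0.3  0.3] open 0.0575
R [[0.259, 0.001, 0.966], [-0.966, -0.001, 0.259], [0.001, -1.0, 0.001]] q [-0.05 -0.06  2.1  -0.    1.09  1.26]
shift cm [-23.47 -12.82   2.44] level deg [-0.03  0.    0.06]
```

```bash
python3 -m creep '[[[1,0,0,0,0,0,0],[1,0,0,0,0,0,0],[1,0,0,0,0,0,0],[1,0,0,0,0,0,0],[1,0,-0.5,0,0,0,0],[1,0,-1.5,0,0,0,0],[1,0,-3,0,0,0,0],[1,0,-4,0,0,0,0]]]'
python3 -c "
from h import *
go(.407,.264,.14)"
```

```text
t: 23.7
tool_pos: [0.4389, 0.0311, 0.0991]
orientation: [-1.33, 1.023, -1.007]
force: [1.1, 0.4, -0.8]
opening: 0.0427
23.7 pos [0.4389 0.0311 0.0991] F [ 1.1  0.4 -0.8] open 0.0427
R [[0.259, -0.012, 0.966], [-0.966, -0.0, 0.259], [-0.003, -1.0, -0.012]] q [-0.05 -0.2   2.05 -0.    1.3   1.26]
shift cm [-23.33  -4.06   2.91] level deg [ 0.67  0.   -0.16]
```

```bash
python3 -m creep '[[[1,-1,-3,0.3,0.6,0,-0.1],[1,-3,-1.5,0.5,0,0,0],[1,-4,0,0.5,0,0,0],[1,-4,0,0.5,0,0,0],[1,-4,0,0.5,0,0,0],[1,-4,0,0.5,0,0,0],[1,-2.5,0,0.2,0,0,0],[1,-0.6,0,0,0,0,0]]]'
python3 -c "
from h import *
go(.407,.264,.14)
c=pic('wrist','w6'); z=readout.read_state()['tool_pos'][2]-.006; blob(c,283,255,z,r=80)
P=cloud(c); print(np.round(P[255,250],3),np.round(P[255,316],3))"
```

```text
t: 24.5
tool_pos: [0.413, 0.27, 0.1586]
orientation: [-1.306, 1.006, -1.025]
force: [-0.3, 0.2, 0.0]
opening: 0.0429
24.5 pos [0.413  0.27   0.1586] F [-0.3  0.2  0. ] open 0.0429
R [[0.254, 0.017, 0.967], [-0.967, 0.004, 0.254], [0.001, -1.0, 0.018]] q [ 0.48 -0.13  1.88 -0.    1.38  1.79]
shift cm [ 0.42  1.85 -0.76] level deg [-1.02  0.    0.06]
ellipse [0.4142 0.2708] [0.0416 0.0479] circle [0.4168 0.2696]
[0.413 0.29  0.154] [0.421 0.251 0.15 ]
```

View pics/w6.png

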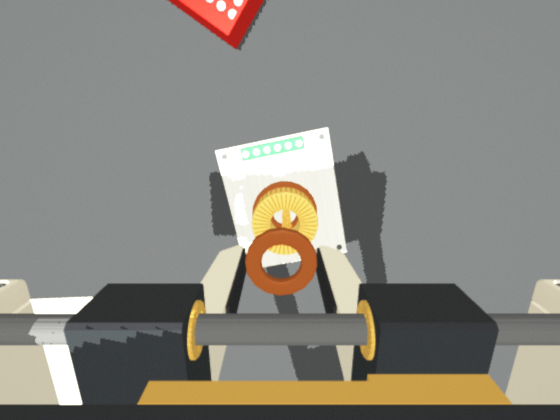

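The small washer is held level, centred (281,261); stud tip and transformer seen behind at (286,212).

```bash
python3 -m creep '[[[1,0.3,0.5,-0.6,-1,0,0],[1,0,1.3,-0.2,0,0,0],[1,0,1.5,0,0,0,0],[1,0,1.5,0,0,0,0],[1,0,0.8,0,0,0,0],[1,0,0.2,0,0,0,0],[1,0,0,0,0,0,0],[1,0,0,0,0,0,0]]]'
python3 -c "
from h import *
go(.407,.264,.0645)"
```

```text
t: 25.35
tool_pos: [0.4052, 0.2573, 0.0931]
orientation: [-1.324, 1.025, -1.023]
force: [-0.0, -0.7, 0.4]
opening: 0.0428
25.35 pos [0.4052 0.2573 0.0931] F [-0.  -0.7  0.4] open 0.0428
R [[0.248, -0.005, 0.969], [-0.969, -0.005, 0.248], [0.004, -1.0, -0.006]] q [ 0.46 -0.08  1.96 -0.    1.27  1.78]
shift cm [-0.61  2.86  0.36] level deg [ 0.34 -0.    0.21]
```

```bash
python3 -m creep '[[[1,-0.4,0,0,0.3,0,0.2],[1,-0.2,0.3,0,0,0,0],[1,0,0.4,0,0,0,0],[1,0,0.5,0,0,0,0],[1,0,0.4,0,0,0,0],[1,0,0.2,0,0,0,0],[1,0,0,0,0,0,0],[1,0,0,0,0,0,0]]]'
python3 -c "
from h import *
go(.407,.264,.0645)"
```

```text
t: 26.15
tool_pos: [0.4047, 0.2646, 0.0752]
orientation: [-1.314, 1.021, -1.023]
force: [-0.0, -0.2, -0.7]
opening: 0.0431
26.15 pos [0.4047 0.2646 0.0752] F [-0.  -0.2 -0.7] open 0.0431
R [[0.248, 0.003, 0.969], [-0.969, 0.002, 0.248], [-0.001, -1.0, 0.003]] q [ 0.47 -0.06  1.97  0.    1.22  1.79]
shift cm [0.12 1.07 0.2 ] level deg [-0.17  0.   -0.06]
```

```bash
python3 -m creep '[[[1,0.1,0.2,0.2,0,0,0],[1,0,0.2,0,0,0,0],[1,0,0.2,0,0,0,0],[1,0,0.2,0,0,0,0],[1,0,0.1,0,0,0,0],[1,0,0,0,0,0,0],[1,0,0,0,0,0,0],[1,0,0,0,0,0,0]]]'
python3 -c "
from h import *
go(.407,.264,.0645)"
```

```text
t: 26.95
tool_pos: [0.4074, 0.2641, 0.0657]
orientation: [-1.314, 1.021, -1.023]
force: [-0.7, 0.7, -0.6]
opening: 0.043
26.95 pos [0.4074 0.2641 0.0657] F [-0.7  0.7 -0.6] open 0.043
R [[0.248, 0.003, 0.969], [-0.969, 0.002, 0.248], [-0.001, -1.0, 0.003]] q [ 0.47 -0.04  1.97  0.    1.2   1.79]
shift cm [-0.    0.12 -0.04] level deg [-0.19  0.   -0.06]
```

```bash
python3 -m creep '[[[1,0,0.1,0,-0.2,0,0],[1,0,0.1,0,0,0,0],[1,0,0,0,0,0,0],[1,0,0.1,0,0,0,0],[1,0,0,0,0,0,0],[1,0,0,0,0,0,0],[1,0,0,0,0,0,0],[1,0,0,0,0,0,0]]]'
python3 -c "
from h import *
go(.407,.264,.0645)"
```

```text
t: 27.75
tool_pos: [0.4082, 0.2645, 0.0641]
orientation: [-1.316, 1.022, -1.022]
force: [-1.0, -0.1, 2.5]
opening: 0.0427
27.75 pos [0.4082 0.2645 0.0641] F [-1.  -0.1  2.5] open 0.0427
R [[0.248, 0.001, 0.969], [-0.969, 0.002, 0.248], [-0.001, -1.0, 0.001]] q [ 0.47 -0.03  1.97  0.    1.2   1.79]
shift cm [ 0.02 -0.04 -0.13] level deg [-0.06  0.   -0.07]
```

```bash
python3 -m creep '[[[0.4,0,0,0,0,0,0],[0.1,0,0,0,0,0,0],[0,0,0,0,0,0,0],[0,0,-0.3,0,0,0,0],[0,0,-2,0,0,0,0],[0,0,-4,0,0,0,0],[0,0,-3,0,0,0,0],[0,0.5,-1,0,0,0,0]]]'
python3 -m creep '[[[0,2,0,0,0,0,0],[0,4,0,0,0,0,0],[0,4,0,0,0,0,0],[0,4,0,0,0,0,0],[0,4,0,0,0,0,0],[0,4,0,0,0,0,0],[0,4,0,0,0,0,0],[0,4,0,-1,0,0,0]]]'
python3 -c "
from h import *
go(.373,-.2835,.15)
pic('side','s7',crop=(200,290,330,410),scale=4)"
```

```text
t: 28.55
tool_pos: [0.4067, 0.2583, 0.1674]
orientation: [-1.323, 1.026, -1.02]
force: [0.2, 0.7, -0.6]
opening: 0.0929
t: 29.35
tool_pos: [0.4738, -0.0427, 0.1649]
orientation: [-1.322, 1.018, -1.013]
force: [0.3, 0.3, 0.5]
opening: 0.0927
29.35 pos [ 0.4738 -0.0427  0.1649] F [0.3 0.3 0.5] open 0.0927
R [[0.257, -0.003, 0.966], [-0.966, 0.001, 0.257], [-0.002, -1.0, -0.003]] q [-0.2  -0.17  1.9   0.    1.41  1.11]
shift cm [ 20.68   1.51 -15.93] level deg [ 0.17  0.   -0.09]
```

View pics/s7.png

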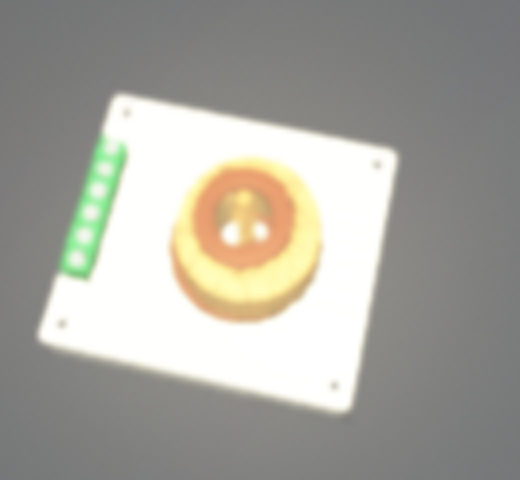

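Small washer lies on the transformer with the stud through its hole (244,217). On to the cap.

```bash
python3 -m creep '[[[0,3.3,0,-2.5,0.2,0,-0.1],[0,3.3,0,-2.5,0,0,0],[0,3.3,0,-2.5,0,0,0],[0,3.3,0,-2.5,0,0,0],[0,3.3,0,-2.5,0,0,0],[0,2.5,0,-2,0,0,0],[0,0.8,0,-0.6,0,0,0],[0,0,0,0,0,0,0]]]'
python3 -c "
from h import *
go(.373,-.2835,.15)
c=pic('wrist','w8',crop=(120,60,460,300),scale=2.3)"
```

```text
t: 30.2
tool_pos: [0.3694, -0.2878, 0.1589]
orientation: [-1.322, 1.024, -1.018]
force: [1.1, 0.5, 0.8]
opening: 0.0927
30.2 pos [ 0.3694 -0.2878  0.1589] F [1.1 0.5 0.8] open 0.0927
R [[0.25, -0.005, 0.968], [-0.968, -0.001, 0.25], [-0.001, -1.0, -0.005]] q [-0.77 -0.18  1.93 -0.    1.4   0.55]
shift cm [-0.33  0.89  0.46] level deg [ 0.31  0.   -0.03]
```

View pics/w8.png

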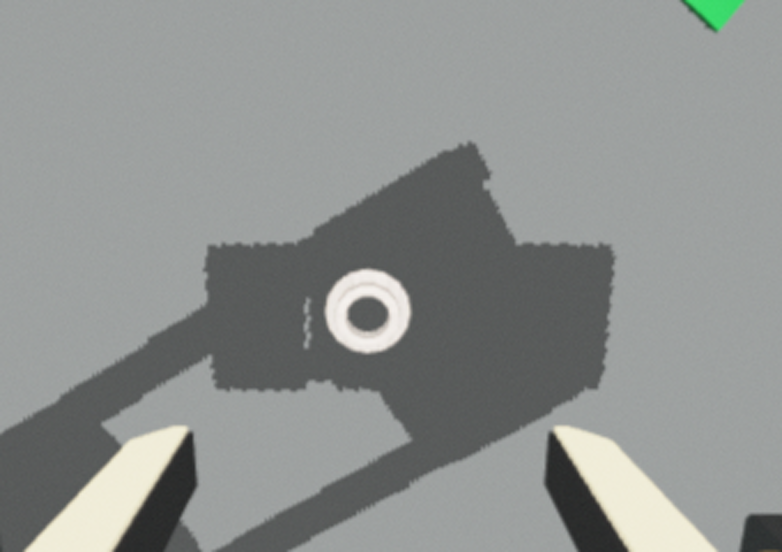

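Cap flange is centred at crop (368,311), hub up; board corner at (715,30) is clear.

```bash
python3 -c "
from h import *
c=dict(np.load('pics/w8.npz')); f=lambda a,b,z: np.round(world(c,120+a/2.3,60+b/2.3,z),4)
print(f(368,311,.004),'diam',np.linalg.norm(f(325,311,.004)-f(411,311,.004)),'hub hole top',f(368,313,.014))
e=f(368,311,.004); go(e[0],e[1],.017)"
```

```text
[ 0.3724 -0.2854  0.004 ] diam 0.0400679422980517 hub hole top [ 0.3739 -0.285   0.014 ]
30.25 pos [ 0.3696 -0.2871  0.1588] F [-0.3  0.4 -1.3] open 0.0928
R [[0.251, -0.006, 0.968], [-0.968, -0.0, 0.251], [-0.001, -1.0, -0.006]] q [-0.77 -0.18  1.93 -0.    1.4   0.55]
shift cm [-0.08 14.18  0.39] level deg [ 0.32  0.   -0.06]
```

```bash
python3 -m creep '[[[0.3,-0.1,1,0.2,0.3,0,0],[0.3,0,2.5,0,0,0,0],[0.3,0,3,0,0,0,0],[0.3,0,3,0,0,0,0],[0.3,0,2,0,0,0,0],[0.3,0,0.3,0,0,0,0],[0.3,0,0,0,0,0,0],[0.3,0,0,0,0,0,0]]]' 20
python3 -c "
from h import *
go(.373,-.2852,.017)"
```

```text
t: 31.05
tool_pos: [0.3764, -0.2746, 0.0339]
orientation: [-1.319, 1.011, -1.009]
force: [0.2, -0.4, -0.4]
opening: 0.065
31.05 pos [ 0.3764 -0.2746  0.0339] F [ 0.2 -0.4 -0.4] open 0.065
R [[0.263, 0.002, 0.965], [-0.965, 0.004, 0.263], [-0.003, -1.0, 0.003]] q [-0.74 -0.04  2.04  0.    1.14  0.56]
shift cm [ 0.94  1.69 -0.61] level deg [-0.18  0.   -0.2 ]
```

```bash
python3 -m creep '[[[0.3,0.6,0,-0.4,-0.2,0,-0.2],[0.3,0.3,0.3,-0.2,0,0,0],[0.3,0,0.5,0,0,0,0],[0.3,0,0.4,0,0,0,0],[0.3,0,0.2,0,0,0,0],[0.3,0,0,0,0,0,0],[0.3,0,0,0,0,0,0],[0.3,0,0,0,0,0,0]]]'
python3 -c "
from h import *
go(.373,-.2852,.017)"
```

```text
t: 31.85
tool_pos: [0.3752, -0.2881, 0.0226]
orientation: [-1.325, 1.006, -1.017]
force: [0.5, 0.0, -0.5]
opening: 0.0655
31.85 pos [ 0.3752 -0.2881  0.0226] F [ 0.5  0.  -0.5] open 0.0655
R [[0.263, 0.005, 0.965], [-0.965, -0.005, 0.263], [0.006, -1.0, 0.003]] q [-0.76 -0.01  2.03 -0.    1.11  0.54]
shift cm [-0.34  0.55 -0.13] level deg [-0.18  0.    0.36]
```

```bash
python3 -m creep '[[[0.3,-0.3,0.2,-0.1,-0.2,0,0.3],[0.3,0,0.2,0,0,0,0],[0.3,0,0.1,0,0,0,0],[1,0,0,0,0,0,0],[1,0,0,0,0,0,0],[1,0,0,0,0,0,0],[1,0,0,0,0,0,0],[1,0,0,0,0,0,0]]]'
python3 -c "
from h import *
go(.373,-.2852,.017)"
```

```text
t: 32.65
tool_pos: [0.3734, -0.2852, 0.0173]
orientation: [-1.324, 1.011, -1.011]
force: [0.1, 0.3, -0.4]
opening: 0.0297
32.65 pos [ 0.3734 -0.2852  0.0173] F [ 0.1  0.3 -0.4] open 0.0297
R [[0.263, -0.0, 0.965], [-0.965, -0.001, 0.263], [0.001, -1.0, -0.001]] q [-0.76  0.    2.04 -0.    1.1   0.54]
shift cm [-0.01  0.03 -0.04] level deg [ 0.03 -0.    0.05]
```

```bash
python3 -m creep '[[[1,0,0,0,0,0,0],[1,0,-0.5,0,0,0,0],[1,0,-2,0,0,0,0],[1,0,-4,0,0,0,0],[1,0,-4,0,0,0,0],[1,0,-3,1,0,0,0],[1,-1.5,-1,2,0,0,0],[1,-3,0,3,0,0,0]]]'
python3 -m creep '[[[1,-3.5,0,2.5,0,0,0],[1,-3.5,0,2.5,0,0,0],[1,-3.5,0,2.5,0,0,0],[1,-4,0,1,0,0,0],[1,-4,0,0.5,0,0,0],[1,-4,0,0,0,0,0],[1,-4,0,0,0,0,0],[1,-4,0,0,0,0,0]]]'
python3 -c "
from h import *
go(.407,.264,.15)"
```

```text
t: 33.45
tool_pos: [0.4179, -0.2266, 0.169]
orientation: [-1.322, 1.017, -1.014]
force: [1.1, 0.9, -0.8]
opening: 0.0286
t: 34.25
tool_pos: [0.4299, 0.1025, 0.1741]
orientation: [-1.317, 1.012, -1.023]
force: [0.2, -0.2, -2.1]
opening: 0.0282
34.25 pos [0.4299 0.1025 0.1741] F [ 0.2 -0.2 -2.1] open 0.0282
R [[0.254, 0.007, 0.967], [-0.967, -0.002, 0.254], [0.003, -1.0, 0.006]] q [ 0.12 -0.29  1.98 -0.    1.44  1.43]
shift cm [-16.21   2.37   1.86] level deg [-0.34  0.    0.2 ]
```

```bash
python3 -m creep '[[[1,-3,0,0.4,-0.3,0,0.2],[1,-3,0.2,0.4,0,0,0],[1,-3,0.2,0.3,0,0,0],[1,-3,0.2,0.3,0,0,0],[1,-2.5,0.2,0.3,0,0,0],[1,-1.2,0.2,0.1,0,0,0],[1,-0.3,0,0,0,0,0],[1,0,0,0,0,0,0]]]'
python3 -c "
from h import *
go(.407,.264,.15)
c=pic('wrist','w9',crop=(140,120,420,320),scale=2.5)"
```

```text
t: 35.05
tool_pos: [0.4025, 0.2722, 0.1666]
orientation: [-1.319, 1.011, -1.014]
force: [-0.1, -0.3, -0.3]
opening: 0.0282
35.05 pos [0.4025 0.2722 0.1666] F [-0.1 -0.3 -0.3] open 0.0282
R [[0.261, 0.003, 0.965], [-0.965, 0.001, 0.261], [-0.001, -1.0, 0.003]] q [ 0.49 -0.15  1.88 -0.    1.41  1.8 ]
shift cm [0.91 1.66 0.22] level deg [-0.19  0.   -0.04]
```

View pics/w9.png

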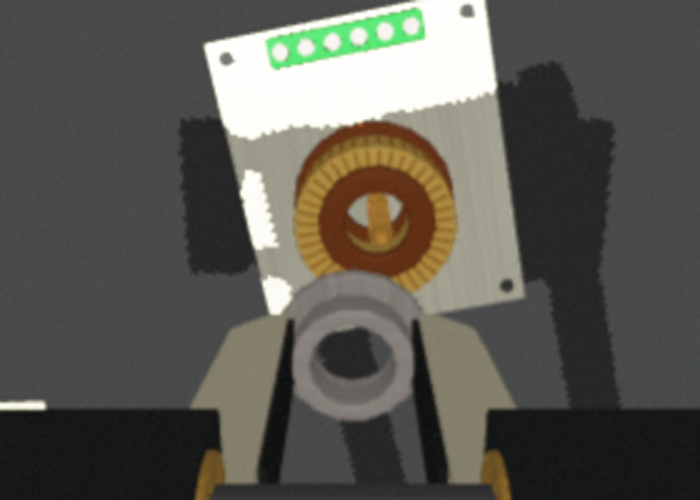

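Cap is held level with its hub up; its hub hole is at crop (355,355), and the stud tip at ≈(379,240) inside the small washer (377,222).

```bash
python3 -c "
from h import *
c=dict(np.load('pics/w9.npz')); f=lambda a,b,z: np.round(world(c,140+a/2.5,120+b/2.5,z),4)
s=readout.read_state()['tool_pos']
print('tip',f(379,237,.074),'swasher',f(377,222,.058),'transf',f(376,224,.052),'hubtop',f(354,360,s[2]-.003)); P=cloud(c).reshape(-1,3)
m=(np.hypot(P[:,0]-s[0],P[:,1]-s[1])<.03)&(abs(P[:,2]-s[2]+.003)<.003); print(m.sum(),np.median(P[m],0))
go(.407,.264,.15)"
```

```text
tip [0.407  0.2644 0.074 ] swasher [0.4078 0.2648 0.058 ] transf [0.4053 0.2643 0.052 ] hubtop [0.4025 0.2725 0.1636]
1327 [0.4050968  0.27295728 0.16407586]
35.1 pos [0.4026 0.2718 0.1666] F [ 0.1  0.4 -1. ] open 0.0282
R [[0.26, 0.003, 0.966], [-0.966, 0.001, 0.26], [-0.001, -1.0, 0.003]] q [ 0.49 -0.15  1.88 -0.    1.41  1.8 ]
shift cm [0.87 1.66 0.22] level deg [-0.18  0.   -0.03]
```

```bash
python3 -m creep '[[[1,0.5,0.5,0.2,-0.2,0,0],[1,0.2,1.3,0,0,0,0],[1,0,1.5,0,0,0,0],[1,0,1.5,0,0,0,0],[1,0,0.9,0,0,0,0],[1,0,0.2,0,0,0,0],[1,0,0,0,0,0,0],[1,0,0,0,0,0,0]]]'
python3 -c "
from h import *
go(.407,.264,.075)"
```

```text
t: 35.9
tool_pos: [0.4082, 0.2587, 0.1022]
orientation: [-1.321, 1.02, -1.019]
force: [-0.0, -0.1, -1.8]
opening: 0.0286
35.9 pos [0.4082 0.2587 0.1022] F [-0.  -0.1 -1.8] open 0.0286
R [[0.252, -0.002, 0.968], [-0.968, -0.002, 0.252], [0.001, -1.0, -0.002]] q [ 0.46 -0.09  1.95 -0.    1.28  1.78]
shift cm [-0.55  2.72  0.02] level deg [ 0.11 -0.    0.07]
```

```bash
python3 -m creep '[[[1,-0.3,0,0,0.1,0,0],[1,-0.2,0,0,0,0,0],[1,0,0.3,0,0,0,0],[1,0,0.4,0,0,0,0],[1,0,0.4,0,0,0,0],[1,0,0.2,0,0,0,0],[1,0,0,0,0,0,0],[1,0,0,0,0,0,0]]]'
python3 -c "
from h import *
go(.407,.264,.075)"
```

```text
t: 36.7
tool_pos: [0.408, 0.2649, 0.09]
orientation: [-1.317, 1.016, -1.02]
force: [0.1, 0.5, -1.4]
opening: 0.0286
36.7 pos [0.408  0.2649 0.09  ] F [ 0.1  0.5 -1.4] open 0.0286
R [[0.253, 0.003, 0.967], [-0.967, 0.0, 0.253], [0.0, -1.0, 0.003]] q [ 0.47 -0.07  1.95 -0.    1.25  1.79]
shift cm [ 0.06  1.5  -0.12] level deg [-0.19  0.    0.02]
```

```bash
python3 -m creep '[[[1,0,0.3,-0.1,0,0,0],[1,0,0.3,0,0,0,0],[1,0,0.3,0,0,0,0],[1,0,0.2,0,0,0,0],[1,0,0.2,0,0,0,0],[1,0,0,0,0,0,0],[1,0,0,0,0,0,0],[1,0,0,0,0,0,0]]]'
python3 -c "
from h import *
go(.407,.264,.075)"
```

```text
t: 37.5
tool_pos: [0.407, 0.2645, 0.0758]
orientation: [-1.317, 1.017, -1.02]
force: [-0.4, -0.1, 0.0]
opening: 0.028
37.5 pos [0.407  0.2645 0.0758] F [-0.4 -0.1  0. ] open 0.028
R [[0.253, 0.003, 0.967], [-0.967, 0.0, 0.253], [0.0, -1.0, 0.003]] q [ 0.47 -0.05  1.97 -0.    1.22  1.79]
shift cm [ 0.05  0.08 -0.01] level deg [-0.18  0.    0.02]
```

```bash
python3 -m creep '[[[1,0,0.1,0,-0.2,0,0],[1,0,0,0,0,0,0],[1,0,0.1,0,0,0,0],[1,0,0,0,0,0,0],[1,0,0,0,0,0,0],[1,0,0,0,0,0,0],[1,0,0,0,0,0,0],[1,0,0,0,0,0,0]]]'
python3 -c "
from h import *
go(.407,.264,.075)"
```

```text
t: 38.3
tool_pos: [0.4079, 0.265, 0.0753]
orientation: [-1.318, 1.018, -1.019]
force: [-0.4, 0.5, 1.4]
opening: 0.0282
38.3 pos [0.4079 0.265  0.0753] F [-0.4  0.5  1.4] open 0.0282
R [[0.253, 0.001, 0.967], [-0.967, 0.0, 0.253], [0.0, -1.0, 0.001]] q [ 0.47 -0.05  1.96 -0.    1.22  1.79]
shift cm [ 0.07  0.03 -0.12] level deg [-0.08  0.    0.  ]
```

Contact (force from about −1.5 to +1.4 N). One small push more, release and retreat.

```bash
python3 -m creep '[[[1,0,0.05,0,0,0,0],[0.5,0,0,0,0,0,0],[0.3,0,0,0,0,0,0],[0,0,0,0,0,0,0],[0,0,-0.5,0,0,0,0],[0,0,-2,0,0,0,0],[0,0,-4,0,0,0,0],[0,0,-4,0,0,0,0]]]'
python3 -m creep '[[[0,3,-1,0,0,0,0],[0,4,0,0,0,0,0],[0,4,0,0,0,0,0],[0,4,0,0,0,0,0],[0,4,0,0,0,0,0],[0,2,0,0,0,0,0],[0,0,0,0,0,0,0],[0,0,0,0,0,0,0]]]'
python3 -c "
from h import *
st()
c=pic('side','s10',crop=(200,290,330,410),scale=3); d=pic('scene','c10',crop=(340,170,420,240),scale=5)
a=cv2.imread('pics/s10.png'); b=cv2.imread('pics/c10.png'); h=max(a.shape[0],b.shape[0])
p=lambda i: cv2.copyMakeBorder(i,0,h-i.shape[0],0,0,cv2.BORDER_CONSTANT)
cv2.imwrite('pics/m10.png',np.hstack([p(a),p(b)]))
P=cloud(c).reshape(-1,3)
for lo,hi in((.069,.0735),(.0595,.064),(.05,.0545),(.0235,.0275)):
  m=(np.hypot(P[:,0]-.407,P[:,1]-.264)<.04)&(P[:,2]>lo)&(P[:,2]<hi); print(lo,m.sum(),cv2.minEnclosingCircle(P[m][:,:2].astype(np.float32)))
for n,b in(('side','s'),('scene','c')):
  o=np.load(f'pics/{n}0.npz')['frame'].astype(int); w=np.load(f'pics/{b}10.npz')['frame'].astype(int)
  for nm,(x0,y0,x1,y1) in ({'bin':(102,290,173,370),'board':(335,118,383,153),'driver':(190,140,255,184)} if n=='side' else {'bin':(384,224,436,270),'board':(135,185,180,212),'driver':(198,236,244,295)}).items(): print(n,nm,np.abs(o-w)[y0:y1,x0:x1].mean().round(2),(np.abs(o-w)[y0:y1,x0:x1].max(-1)>60).sum())
"
```

```text
t: 39.1
tool_pos: [0.4033, 0.2626, 0.1764]
orientation: [-1.331, 1.025, -1.016]
force: [-0.2, 0.5, -0.2]
opening: 0.0803
t: 39.9
tool_pos: [0.4629, 0.0548, 0.1994]
orientation: [-1.317, 1.012, -1.021]
force: [-0.1, -0.0, -0.3]
opening: 0.0933
39.9 pos [0.4629 0.0548 0.1994] F [-0.1 -0.  -0.3] open 0.0933
R [[0.255, 0.006, 0.967], [-0.967, -0.0, 0.255], [0.002, -1.0, 0.006]] q [ 0.01 -0.23  1.89 -0.    1.47  1.32]
0.069 143 ((0.40764766931533813, 0.2650420665740967), 0.015069334767758846)
0.0595 178 ((0.4073620140552521, 0.26503244042396545), 0.021289397031068802)
0.05 498 ((0.40562310814857483, 0.26426032185554504), 0.031212491914629936)
0.0235 85 ((0.40757104754447937, 0.271312415599823), 0.03167427331209183)
side bin 4.8 0
side board 19.09 258
side driver 5.06 0
scene bin 2.31 0
scene board 2.28 0
scene driver 2.14 0
```

View pics/m10.png

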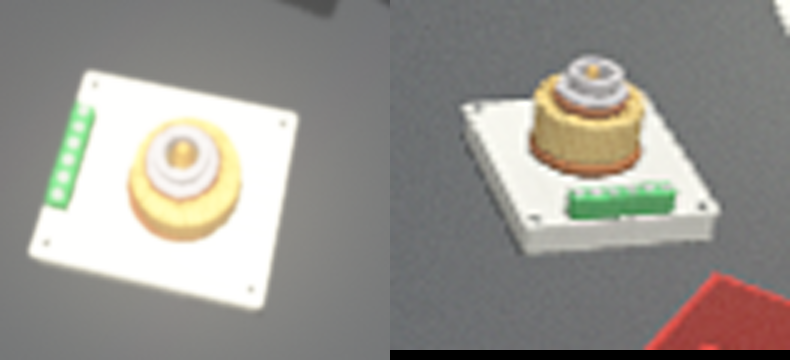

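The stack is level in order, cap hub up, with the stud in the cap's hole (side crop (181,153)).

```bash
python3 -c "
from h import *
print(robot.close_job())"
```

```text
the job is handed in; nothing more can be done
None
```

I threaded the larger washer, the transformer, the smaller washer and the cap (hub up) onto the stud, in that order. Each was lowered by the gripper until the wrist force showed contact, then released. The job was handed in at about 40 s of the 109 s allowed, with the gripper open and well clear of the stack.

**Stack:** The last pictures show it level, with the stud inside the cap's hole. The depth readings have the hub top, flange and transformer top at the right heights and within about 2 mm of the stud in plan. The depth check on the lowest washer disagreed, giving a centre about 7 mm off. I put this down to the transformer hiding most of it, because it measured centred on the stud before it was covered.

**Contact with the stud:** While I lowered the larger washer, it drifted sideways and pressed the stud with about 6 N. I moved it back and finished normally.

**Board, bin and screwdriver:** The before-and-after scene pictures show none of them moved. The side picture differed around the board. I took that to be the arm or its shadow, because the scene picture there was unchanged.

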